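# Reload a spool row in reverse order and lock it with the keeper bar

### The job

The wooden carrier goes to a winder that is threaded from its other side, so move the four thread spools from their coloured cups into the carrier's pockets in reverse order, one upright in each pocket: the spool that stood leftmost in the cup row goes into the rightmost pocket, and so on. Then lower the orange keeper bar over the row so that both dowel pins come up through its holes and it lies flat on both post shoulders, and let go of everything.

Things in the scene. Friction and masses are not known exactly. Their poses are not given: they have to be found in the camera images.
- spool_red: Loose red plastic thread spool, upright, a plain cylinder 34 mm in diameter and 44 mm high with a white label ring and dark bore on top, 60 g. Origin: centre of its underside; z up along its axis. At the start it stands in the red cup (within 3 mm of its centre); its yaw means nothing.
- spool_yellow: Loose yellow plastic thread spool, upright, a plain cylinder 34 mm in diameter and 44 mm high with a white label ring and dark bore on top, 60 g. Origin: centre of its underside; z up along its axis. At the start it stands in the yellow cup (within 3 mm of its centre); its yaw means nothing.
- spool_green: Loose green plastic thread spool, upright, a plain cylinder 34 mm in diameter and 44 mm high with a white label ring and dark bore on top, 60 g. Origin: centre of its underside; z up along its axis. At the start it stands in the green cup (within 3 mm of its centre); its yaw means nothing.
- spool_blue: Loose blue plastic thread spool, upright, a plain cylinder 34 mm in diameter and 44 mm high with a white label ring and dark bore on top, 60 g. Origin: centre of its underside; z up along its axis. At the start it stands in the blue cup (within 3 mm of its centre); its yaw means nothing.
- cup_red: Fixed red square open cup, 50 mm wide outside, 44 inside, 16 high, floor 3 thick. Origin: centre of its underside, 6 mm above the bench on an aluminium rail. The four cups form one row along their y axes, 54 mm apart, in a colour order that changes with every start. y points to the robot's left, x away from it (both within 10 degrees), z up.
- cup_yellow: Fixed yellow square open cup, 50 mm wide outside, 44 inside, 16 high, floor 3 thick. Origin: centre of its underside, 6 mm above the bench on an aluminium rail. The four cups form one row along their y axes, 54 mm apart, in a colour order that changes with every start. y points to the robot's left, x away from it (both within 10 degrees), z up.
- cup_green: Fixed green square open cup, 50 mm wide outside, 44 inside, 16 high, floor 3 thick. Origin: centre of its underside, 6 mm above the bench on an aluminium rail. The four cups form one row along their y axes, 54 mm apart, in a colour order that changes with every start. y points to the robot's left, x away from it (both within 10 degrees), z up.
- cup_blue: Fixed blue square open cup, 50 mm wide outside, 44 inside, 16 high, floor 3 thick. Origin: centre of its underside, 6 mm above the bench on an aluminium rail. The four cups form one row along their y axes, 54 mm apart, in a colour order that changes with every start. y points to the robot's left, x away from it (both within 10 degrees), z up.
- carrier: Fixed pale wood carrier, 56 (x) by 264 mm (y). Four pockets 48 mm square at y = -78, -26, 26, 78 mm; floor at z 6, walls 4 thick up to z 18. Posts of 18 mm diameter at y = -119 and 119: flat shoulder at z 52, on it a dowel pin, 8 mm diameter, up to z 66 (top 5 mm conical). Origin: centre of its underside, on the bench; y to the robot's left, x away from it (within 10 degrees), z up.
- keeper_bar: Loose orange bar, 32 (x) by 262 (y) by 10 mm, flat on the bench, 150 g; through holes of 14 mm diameter at y = -119 and 119 mm. Black grip block on its middle, 18 (x) by 44 mm (y), up to z 41. Origin: centre of its underside, z up; y to the robot's left at the start (within 10 degrees). Fits either way round. Seated, its underside is 52 mm above the carrier's, just over the spools (tops at 50).

How it is judged:
On the way:
1. all four spools stand upright in the carrier's pockets, in the reverse of the cups' order (x of spool_red in the frame of carrier between -0.012 and 0.012 m and z of spool_red in the frame of carrier between 0.002 and 0.01 m and angle between each of spool_red, spool_yellow, spool_green, spool_blue's own z axis and vertical below 0.12 rad and linear speed of each of spool_red, spool_yellow, spool_green, spool_blue below 0.02 m/s and (y of spool_red in the frame of carrier between -0.09 and -0.066 m or y of spool_red in the frame of carrier between -0.038 and -0.014 m or y of spool_red in the frame of carrier between 0.014 and 0.038 m or y of spool_red in the frame of carrier between 0.066 and 0.09 m) and x of spool_yellow in the frame of carrier between -0.012 and 0.012 m and z of spool_yellow in the frame of carrier between 0.002 and 0.01 m and (y of spool_yellow in the frame of carrier between -0.09 and -0.066 m or y of spool_yellow in the frame of carrier between -0.038 and -0.014 m or y of spool_yellow in the frame of carrier between 0.014 and 0.038 m or y of spool_yellow in the frame of carrier between 0.066 and 0.09 m) and x of spool_green in the frame of carrier between -0.012 and 0.012 m and z of spool_green in the frame of carrier between 0.002 and 0.01 m and (y of spool_green in the frame of carrier between -0.09 and -0.066 m or y of spool_green in the frame of carrier between -0.038 and -0.014 m or y of spool_green in the frame of carrier between 0.014 and 0.038 m or y of spool_green in the frame of carrier between 0.066 and 0.09 m) and x of spool_blue in the frame of carrier between -0.012 and 0.012 m and z of spool_blue in the frame of carrier between 0.002 and 0.01 m and (y of spool_blue in the frame of carrier between -0.09 and -0.066 m or y of spool_blue in the frame of carrier between -0.038 and -0.014 m or y of spool_blue in the frame of carrier between 0.014 and 0.038 m or y of spool_blue in the frame of carrier between 0.066 and 0.09 m) and ((y of cup_red in the frame of cup_yellow above 0 m and ((y of spool_yellow in the frame of carrier above -0.052 m and y of spool_red in the frame of carrier below -0.052 m) or (y of spool_yellow in the frame of carrier above 0 m and y of spool_red in the frame of carrier below 0 m) or (y of spool_yellow in the frame of carrier above 0.052 m and y of spool_red in the frame of carrier below 0.052 m))) or (y of cup_red in the frame of cup_yellow below 0 m and ((y of spool_red in the frame of carrier above -0.052 m and y of spool_yellow in the frame of carrier below -0.052 m) or (y of spool_red in the frame of carrier above 0 m and y of spool_yellow in the frame of carrier below 0 m) or (y of spool_red in the frame of carrier above 0.052 m and y of spool_yellow in the frame of carrier below 0.052 m)))) and ((y of cup_red in the frame of cup_green above 0 m and ((y of spool_green in the frame of carrier above -0.052 m and y of spool_red in the frame of carrier below -0.052 m) or (y of spool_green in the frame of carrier above 0 m and y of spool_red in the frame of carrier below 0 m) or (y of spool_green in the frame of carrier above 0.052 m and y of spool_red in the frame of carrier below 0.052 m))) or (y of cup_red in the frame of cup_green below 0 m and ((y of spool_red in the frame of carrier above -0.052 m and y of spool_green in the frame of carrier below -0.052 m) or (y of spool_red in the frame of carrier above 0 m and y of spool_green in the frame of carrier below 0 m) or (y of spool_red in the frame of carrier above 0.052 m and y of spool_green in the frame of carrier below 0.052 m)))) and ((y of cup_red in the frame of cup_blue above 0 m and ((y of spool_blue in the frame of carrier above -0.052 m and y of spool_red in the frame of carrier below -0.052 m) or (y of spool_blue in the frame of carrier above 0 m and y of spool_red in the frame of carrier below 0 m) or (y of spool_blue in the frame of carrier above 0.052 m and y of spool_red in the frame of carrier below 0.052 m))) or (y of cup_red in the frame of cup_blue below 0 m and ((y of spool_red in the frame of carrier above -0.052 m and y of spool_blue in the frame of carrier below -0.052 m) or (y of spool_red in the frame of carrier above 0 m and y of spool_blue in the frame of carrier below 0 m) or (y of spool_red in the frame of carrier above 0.052 m and y of spool_blue in the frame of carrier below 0.052 m)))) and ((y of cup_yellow in the frame of cup_green above 0 m and ((y of spool_green in the frame of carrier above -0.052 m and y of spool_yellow in the frame of carrier below -0.052 m) or (y of spool_green in the frame of carrier above 0 m and y of spool_yellow in the frame of carrier below 0 m) or (y of spool_green in the frame of carrier above 0.052 m and y of spool_yellow in the frame of carrier below 0.052 m))) or (y of cup_yellow in the frame of cup_green below 0 m and ((y of spool_yellow in the frame of carrier above -0.052 m and y of spool_green in the frame of carrier below -0.052 m) or (y of spool_yellow in the frame of carrier above 0 m and y of spool_green in the frame of carrier below 0 m) or (y of spool_yellow in the frame of carrier above 0.052 m and y of spool_green in the frame of carrier below 0.052 m)))) and ((y of cup_yellow in the frame of cup_blue above 0 m and ((y of spool_blue in the frame of carrier above -0.052 m and y of spool_yellow in the frame of carrier below -0.052 m) or (y of spool_blue in the frame of carrier above 0 m and y of spool_yellow in the frame of carrier below 0 m) or (y of spool_blue in the frame of carrier above 0.052 m and y of spool_yellow in the frame of carrier below 0.052 m))) or (y of cup_yellow in the frame of cup_blue below 0 m and ((y of spool_yellow in the frame of carrier above -0.052 m and y of spool_blue in the frame of carrier below -0.052 m) or (y of spool_yellow in the frame of carrier above 0 m and y of spool_blue in the frame of carrier below 0 m) or (y of spool_yellow in the frame of carrier above 0.052 m and y of spool_blue in the frame of carrier below 0.052 m)))) and ((y of cup_green in the frame of cup_blue above 0 m and ((y of spool_blue in the frame of carrier above -0.052 m and y of spool_green in the frame of carrier below -0.052 m) or (y of spool_blue in the frame of carrier above 0 m and y of spool_green in the frame of carrier below 0 m) or (y of spool_blue in the frame of carrier above 0.052 m and y of spool_green in the frame of carrier below 0.052 m))) or (y of cup_green in the frame of cup_blue below 0 m and ((y of spool_green in the frame of carrier above -0.052 m and y of spool_blue in the frame of carrier below -0.052 m) or (y of spool_green in the frame of carrier above 0 m and y of spool_blue in the frame of carrier below 0 m) or (y of spool_green in the frame of carrier above 0.052 m and y of spool_blue in the frame of carrier below 0.052 m))))), for 0.2 s.
At the end, for the whole second after the job is handed in: Spools upright (0.12 rad) on the pocket floors, within 12 mm of the pocket centres, one each, left-right order the reverse of the cups'; bar level (0.05 rad) on both shoulders (4 mm), both pins in its holes (8 mm, 0.06 rad), either way round; all at rest (0.02 m/s) and released (all of step 1 and x of keeper_bar in the frame of carrier between -0.008 and 0.008 m and y of keeper_bar in the frame of carrier between -0.008 and 0.008 m and z of keeper_bar in the frame of carrier between 0.048 and 0.056 m and angle between the y axis of keeper_bar and the y axis of carrier, either way round below 0.06 rad and angle between keeper_bar's own z axis and vertical below 0.05 rad and linear speed of keeper_bar below 0.02 m/s); the robot touches nothing.
It also fails if it takes over 128 s, if anything falls off the work surface, if the arm or the gripper's body presses on something with over 40 N, if the wrist force passes 120 N, or if a joint passes its speed limit or range.

### The arm

A 7-joint arm with a two-finger parallel gripper is mounted at the origin on the work surface; the furniture and walls round the work are solid. World frame = base frame: x ahead of the robot, y to its left, z up, the work surface at z = 0. Lengths are in m, angles in rad, forces in N, time in s.
With the tool pointing down it reaches from about 0.4 to 0.85 m from the base axis. Payload 4.4 kg.
Tool frame: the origin (TCP) lies midway between the tips of the shut fingers; the grasp point (between the pads) lies 19 mm behind it (env.pinch_z is the distance from the TCP to the grasp point, in m); z points along the fingers, y is the line along which they close (so a half turn about z gives the same grasp; the last joint's range is limited). The gripper opens to 94 mm and grips with 3 to 60 N. Pads are 16 mm wide; open, the fingers measure 119 mm over their backs; the gripper's body (75 mm by 177 mm) begins 78 mm behind the grasp point.
Start: joints at [-1.302, 0.628, 0.038, 1.517, -0.027, 0.996, -0.02], TCP at [0.214, 0.614, 0.205] pointing down, gripper open.
Joint ranges: [-3.06, 3.06], [-0.37, 2.12], [-1.25, 1.32], [0.18, 2.47], [-1.1, 4.24], [0.23, 1.98], [-2.94, 2.94]. Speed limits (rad/s): [2.57, 2.57, 3.14, 3.14, 3.14, 3.14, 3.14].

### API

Orientations are given as a rotation vector (axis times angle).
In Python, from plant import env gives the robot as it stands.
- The arm moves only by the tool send_rows, never from a script. Its argument "plan" is a list of rows, each an object with "slide": the shift along the tool's x, y, z in cm, a list of three; "rotation": the turn, a rotation vector about the tool's x, y, z in rad, a list of three. A call has exactly 10 rows; each row shifts and turns the commanded pose from where the row before left it, along the tool's axes as they then stand; what a row does not reach is not made up. A row lasts 1/8 s, in which the tool goes at most 62.5 mm and 10.7 degrees, less where a joint would pass 70% of its speed; a pose out of reach is approached as far as the arm can. A call is refused whole if a number of a shift passes 6.25 or a number of a turn 0.188, either way. A call with a gripper value outside its range is refused whole. "claw" is the finger opening in cm, from 0 to 9.4, set as the call begins (left out, the last holds). The fingers move at their own pace and stop on an object; "squeeze" is the grip in N (left out, the last holds). Time passes only in rows, so rows that do not move let the fingers close, or fill a call up. It gives the time, the measured TCP pose, the force, the opening and the grip force at its end, in the units of the state.
- env.sense(): the state, without advancing time (a new reading comes with each control period).
- env.read_camera(name): name is "side" or "top" or "wrist"; returns the picture (480x640x3 uint8, red, green, blue); there is no depth.
- env.camera_params(name): a dict with "K" (3x3 intrinsics, pixels), "origin" and "rotation" of the camera in the world. Camera axes: x right, y up, looking along -z (the intrinsics and any distortion apply to the point x, -y, -z); pixel columns grow to the right and rows downward; lengths in m; the calibration is good to about 2 mm. A picture is of the moment at which its call begins: read the wrist's pose just before it. camera_params takes no time and is no camera call; for the wrist camera it gives the pose at the moment of the call.
- env.close_job(): hands the job in; it is judged then, once.
The state is a dict: "clock": time; "qpos": joint angles; "qd": joint speeds; "tau": joint torques, N m; "position": TCP position; "ee_rot": TCP orientation; "force": force on the tool from outside, world axes, zero at the start; "moment": the same for the moment, N m; "width": finger opening in m; "grasp_force": force on a finger pad.
Only numpy, scipy, OpenCV 4.12 (cv2) and the standard library are available. Lean on these libraries where they do the work, as an engineer would, in place of code of your own. Each camera call takes 0.05 s, during which the arm holds its last target. There are 200 camera calls.

## Working session

There is one attempt and no reset: what is moved stays moved. The work goes in short steps, Python scripts to look and compute and a tool call to move; the robot and the scene stay as the last step left them, time stands still between calls to the robot, and variables do not carry over. Pictures are saved under pics/ and viewed, at most 14 in all, crops included, and the job is handed in when it is done.

Besides the shell and the picture viewer there is one more tool, called after "Request:" in YAML: its name, and indented under it one key for each argument. send_rows: Moves the arm, as the interface text tells. Its arguments: {"type":"object","properties":{"plan":{"type":"array","items":{"type":"object","properties":{"slide":{"type":"array","items":{"type":"number"}},"rotation":{"type":"array","items":{"type":"number"}}}}},"claw":{"type":"number"},"squeeze":{"type":"number"}},"required":["plan"]}

```bash
ls; mkdir -p pics; python3 - <<'E'
from plant import env
import cv2
s=env.sense();print({k:s[k] for k in('clock','position','ee_rot','width','force')},env.pinch_z)
for n in('top','side'):
    cv2.imwrite(f'pics/{n}0.png',env.read_camera(n)[:,:,::-1]);p=env.camera_params(n);print(n,p)
E
```

```text
pics
{'clock': 0.0, 'position': array([0.21332446, 0.61328625, 0.20454249]), 'ee_rot': array([-5.23364198e-01, -3.09739137e+00,  2.97748167e-03]), 'width': 0.09422033304768776, 'force': array([-0.52067292,  0.23071557,  0.16169847])} 0.0188
top {'K': array([[558.86347964,   0.        , 317.8958787 ],
       [  0.        , 558.86347964, 247.87049315],
       [  0.        ,   0.        ,   1.        ]]), 'origin': array([0.25087677, 0.00259098, 1.11990094]), 'rotation': array([ 0.16204958, -0.15125466, -1.54877365])}
side {'K': array([[612.48795178,   0.        , 317.00889286],
       [  0.        , 612.48795178, 240.7251573 ],
       [  0.        ,   0.        ,   1.        ]]), 'origin': array([ 0.43785066, -1.01078267,  0.97027893]), 'rotation': array([ 0.82010519, -0.01441488,  0.01527358])}
```

View pics/top0.png

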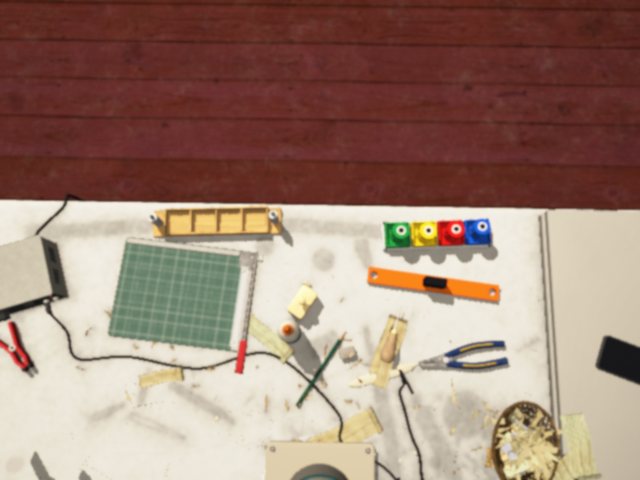

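View pics/side0.png

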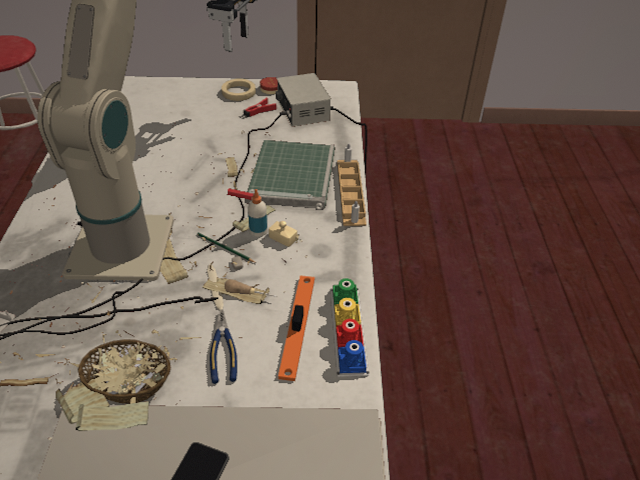

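The top view shows the cup row left to right as green, yellow, red, blue at columns 400–480, row 232, the carrier at columns 155–280, row 222, and the bar around (434,284). The side view shows the same things. I'll enlarge crops of both.

```bash
python3 - <<'E'
import cv2,numpy as np
def c(n,x,y,w,h,f):
    i=cv2.imread(f'pics/{n}0.png')[y:y+h,x:x+w]
    return cv2.resize(i,None,fx=f,fy=f,interpolation=cv2.INTER_CUBIC)
def tile(a,b,name): 
    cv2.imwrite(name,np.vstack([a,b]))
tile(c('top',140,195,160,55,5),c('top',355,210,160,100,5)[:,:800][:325],'pics/t1.png')
tile(c('top',140,195,160,50,5),c('top',355,210,160,65,5),'pics/tc1.png')
cv2.imwrite('pics/s1.png',np.hstack([c('side',325,140,50,100,5),c('side',275,270,100,120,5)[:500]]))
cv2.imwrite('pics/b1.png',c('top',355,260,160,45,5))
E
```

```text
(no output)
```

View pics/t1.png

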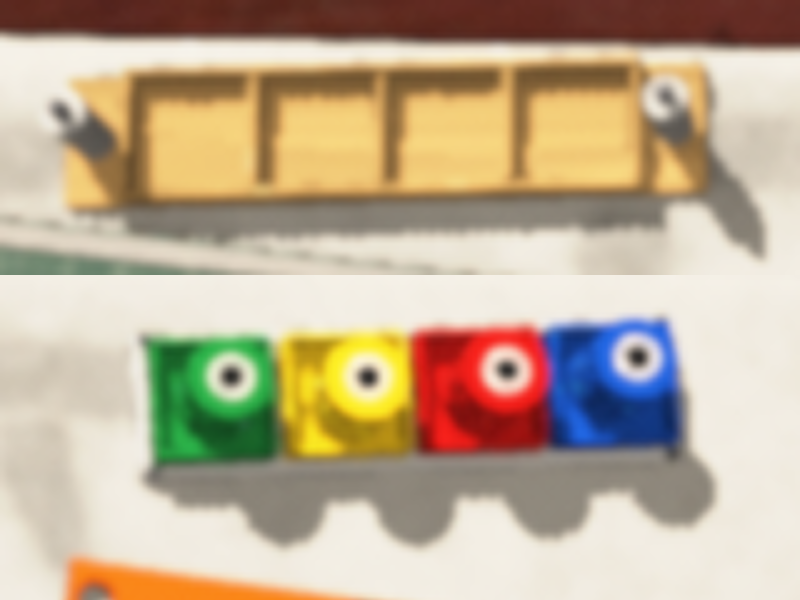

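View pics/s1.png

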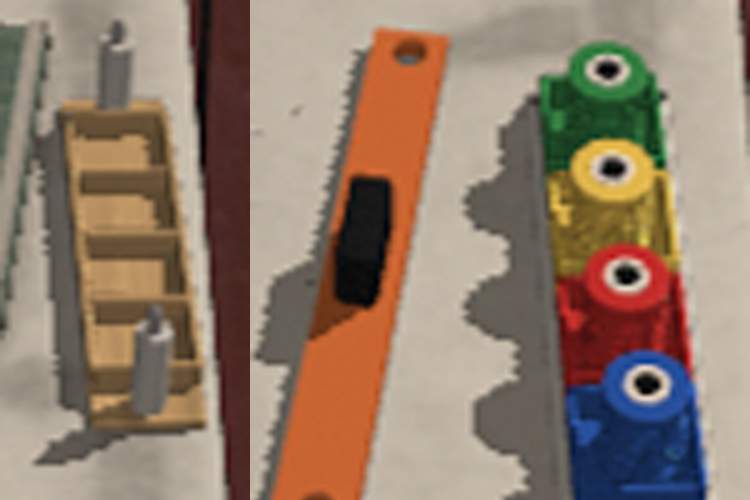

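The crops show the spool bores in the top tile at green (231,376), yellow (368,377), red (507,370) and blue (638,357). The pin tips are at (62,108) and (665,95). In the side tile the bores are at (608,69), (612,168), (626,274) and (647,383), and the pin tips are at (118,25) and (153,310).

```bash
cat > h.py <<'E'
from plant import env
import numpy as np, cv2
from scipy.spatial.transform import Rotation as R
def ray(p,uv):
    K=np.array(p['K']);d=np.linalg.inv(K)@[uv[0],uv[1],1];d=d*[1,-1,-1]
    d=R.from_rotvec(p['rotation']).as_matrix()@d
    return np.array(p['origin']),d/np.linalg.norm(d)
def plane(p,uv,z):
    o,d=ray(p,uv);return o+d*(z-o[2])/d[2]
def tri(*pu):
    A=0;b=0
    for p,u in pu:
        o,d=ray(p,u);M=np.eye(3)-np.outer(d,d);A=A+M;b=b+M@o
    x=np.linalg.solve(A,b)
    return x,[np.linalg.norm((np.eye(3)-np.outer(ray(p,u)[1],ray(p,u)[1]))@(x-p['origin'])) for p,u in pu]
def proj(p,X):
    c=R.from_rotvec(p['rotation']).as_matrix().T@(np.array(X)-p['origin']);c=c*[1,-1,-1]
    q=np.array(p['K'])@c;return q[:2]/q[2]
E
python3 - <<'E'
from h import *
np.set_printoptions(precision=4,suppress=True)
T=env.camera_params('top');S=env.camera_params('side')
f=lambda c,r,ox,oy:((c+.5)/5-.5+ox,(r+.5)/5-.5+oy)
for n,a,b in [('g',(231,376),(608,69)),('y',(368,377),(612,168)),('r',(507,370),(626,274)),('b',(638,357),(647,383))]:
    print(n,*tri((T,f(a[0],a[1]-275,355,210)),(S,f(b[0]-250,b[1],275,270))))
for n,a,b in [('pinL',(62,108),(118,25)),('pinR',(665,95),(153,310))]:
    print(n,*tri((T,f(*a,140,195)),(S,f(*b,325,140))))
for uv in [(375,276),(495,293)]: print('hole',plane(T,uv,.01))
print('farhole side',plane(S,f(408-250,52,275,270),.01))
w=env.camera_params('wrist');s=env.sense();print(w)
Rt=R.from_rotvec(s['ee_rot']);print('tool',Rt.as_matrix(),'cam in tool',Rt.inv().apply(w['origin']-s['position']),(Rt.inv()*R.from_rotvec(w['rotation'])).as_matrix())
E
```

```text
g [ 0.5074 -0.1504  0.0493] [np.float64(0.0007920983196220648), np.float64(0.0007920983196221728)]
y [ 0.5077 -0.2042  0.0494] [np.float64(0.0006574769415172259), np.float64(0.0006574769415173438)]
r [ 0.5114 -0.2587  0.0501] [np.float64(0.0008206385970694406), np.float64(0.0008206385970694968)]
b [ 0.5175 -0.3103  0.05  ] [np.float64(0.0008825472765744174), np.float64(0.0008825472765744016)]
pinL [0.5252 0.3387 0.0586] [np.float64(0.0009700900772952889), np.float64(0.0009700900772951649)]
pinR [0.5342 0.1019 0.0596] [np.float64(0.00134802527809765), np.float64(0.0013480252780974883)]
hole [ 0.42   -0.1033  0.01  ]
hole [ 0.3897 -0.3418  0.01  ]
farhole side [ 0.4254 -0.1056  0.01  ]
{'K': array([[427.0715,   0.    , 317.4001],
       [  0.    , 427.0715, 234.5675],
       [  0.    ,   0.    ,   1.    ]]), 'origin': array([0.1399, 0.6395, 0.3853]), 'rotation': array([-0.2367, -0.1659,  1.2295])}
tool [[-0.9445  0.3286 -0.0005]
 [ 0.3286  0.9445 -0.0016]
 [-0.     -0.0016 -1.    ]] cam in tool [ 0.078   0.0003 -0.1806] [[ 0.0012  0.9635  0.2677]
 [ 1.     -0.0012 -0.    ]
 [ 0.0003  0.2677 -0.9635]]
```

View pics/b1.png

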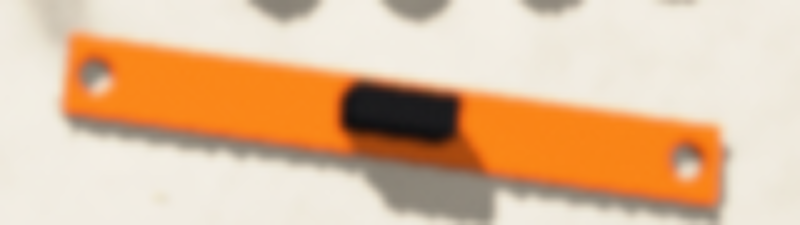

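The crop shows the bar's holes at (97,75) and (687,160), and the block centred near (400,108). Next I'll rotate the tool so the fingers close along world x.

Request:
send_rows:
  plan:
    - {"slide": [0,0,0],"rotation": [0,0,0.12]}
    - {"slide": [0,0,0],"rotation": [0,0,0.12]}
    - {"slide": [0,0,0],"rotation": [0,0,0.12]}
    - {"slide": [0,0,0],"rotation": [0,0,0.12]}
    - {"slide": [0,0,0],"rotation": [0,0,0.12]}
    - {"slide": [0,0,0],"rotation": [0,0,0.12]}
    - {"slide": [0,0,0],"rotation": [0,0,0.12]}
    - {"slide": [0,0,0],"rotation": [0,0,0.12]}
    - {"slide": [0,0,0],"rotation": [0,0,0.12]}
    - {"slide": [0,0,0],"rotation": [0,0,0.12]}
  claw: 6
  squeeze: 15

```text
clock: 1.35
position: [0.2133, 0.6136, 0.2049]
ee_rot: [2.185, 2.257, -0.002]
force: [0.5, 0.1, -0.4]
width: 0.0601
grasp_force: 0.0
```

```bash
cat >> h.py <<'E'
def go(x,y,z,yaw):
    """tool shift in cm from the sensed pose, and turn about tool z; tilt error too"""
    s=env.sense();Rt=R.from_rotvec(s['ee_rot']);M=Rt.as_matrix()
    d=Rt.inv().apply(np.array([x,y,z])-s['position'])*100
    c,n=np.cos(yaw),np.sin(yaw)
    G=R.from_matrix(np.array([[-n,c,0],[c,n,0],[0,0,-1]]))  # tool y at angle yaw
    G=R.from_matrix(np.column_stack([[-n,c,0],[c,n,0],[0,0,-1]]))
    print('t %.2f'%s['clock'],'pos',s['position'].round(4),'w %.4f'%s['width'],'slide cm',d.round(2),'rot',(Rt.inv()*G).as_rotvec().round(3))
E
sed -i '/G=R.from_matrix(np.array/d' h.py
python3 -c "
from h import *
go(.53,.22,.2,.038)"
```

```text
t 1.35 pos [0.2133 0.6136 0.2049] w 0.0601 slide cm [-40.36  30.39   0.52] rot [-0.     0.001 -0.006]
```

Request:
send_rows:
  plan:
    - {"slide": [-4.04,3.04,0.05]}
    - {"slide": [-4.04,3.04,0.05]}
    - {"slide": [-4.04,3.04,0.05]}
    - {"slide": [-4.04,3.04,0.05]}
    - {"slide": [-4.04,3.04,0.05]}
    - {"slide": [-4.04,3.04,0.05]}
    - {"slide": [-4.04,3.04,0.05]}
    - {"slide": [-4.04,3.04,0.05]}
    - {"slide": [-4.04,3.04,0.05]}
    - {"slide": [0,0,0]}

```text
invalid input at $.plan[0]: expected keys slide, rotation
```

```bash
python3 -c "
from h import *
import json
go(.53,.22,.2,.038)
w=env.camera_params('wrist');i=env.read_camera('wrist')
cv2.imwrite('pics/w1.png',i[:,:,::-1]);np.save('w1.npy',[w],allow_pickle=True)
for y in(-.119,.119,): print(proj(w,[.53-y*.038,.22+y,.066]))
"
```

```text
t 1.35 pos [0.2133 0.6136 0.2049] w 0.0601 slide cm [-40.36  30.39   0.52] rot [-0.     0.001 -0.006]
[593.96808683 683.55029199]
[636.54280505 512.80452145]
```

View pics/w1.png

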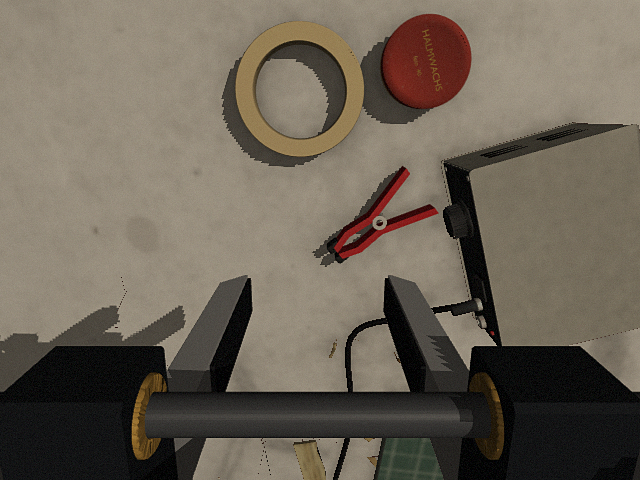

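The wrist picture shows tape, a lid and a power supply, not the carrier. The fingers take up the lower half, and image up is world +y. I'll view the carrier from higher.

Request:
send_rows:
  plan:
    - {"slide": [-4.5,3.0,-1.6],"rotation": [0,0,0]}
    - {"slide": [-4.5,3.0,-1.6],"rotation": [0,0,0]}
    - {"slide": [-4.5,3.0,-1.6],"rotation": [0,0,0]}
    - {"slide": [-4.5,3.0,-1.6],"rotation": [0,0,0]}
    - {"slide": [-4.5,3.0,-1.6],"rotation": [0,0,0]}
    - {"slide": [-4.5,3.0,-1.6],"rotation": [0,0,0]}
    - {"slide": [-4.5,3.0,-1.6],"rotation": [0,0,0]}
    - {"slide": [-4.5,3.0,-1.6],"rotation": [0,0,0]}
    - {"slide": [-4.5,3.0,-1.6],"rotation": [0,0,0]}
    - {"slide": [-4.5,3.0,-1.6],"rotation": [0,0,0]}

```text
clock: 2.65
position: [0.5302, 0.1736, 0.3659]
ee_rot: [-2.179, -2.263, 0.0]
force: [0.9, 0.4, 0.2]
width: 0.0601
grasp_force: 0.0
```

```bash
python3 -c "
from h import *
go(.53,.17,.36,.038)
env.read_camera('wrist')
w=env.camera_params('wrist');i=env.read_camera('wrist')
cv2.imwrite('pics/w2.png',i[:,:,::-1]);np.save('w2.npy',[w],allow_pickle=True)
for y in(-.119,.119,): print(proj(w,[.53-y*.038,.22+y,.066]))
"
```

```text
t 2.65 pos [0.5302 0.1736 0.3659] w 0.0601 slide cm [-0.36 -0.03  0.59] rot [-0. -0.  0.]
[313.18827886 239.31251698]
[310.34750026  16.65102117]
```

View pics/w2.png

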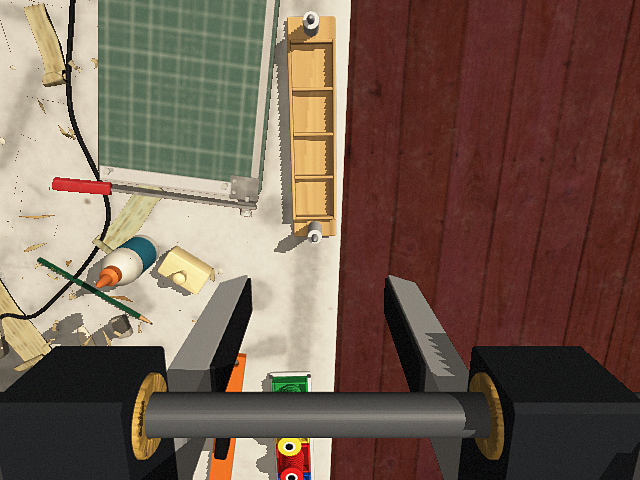

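The picture shows the carrier from above, with its pins near (310,18) and (314,237). Its pockets run up column 312.

```bash
python3 -c "
import cv2,numpy as np
i=cv2.imread('pics/w2.png')
f=lambda a:cv2.resize(a,None,fx=8,fy=8,interpolation=cv2.INTER_CUBIC)
cv2.imwrite('pics/w2c.png',np.hstack([f(i[0:60,287:337]),f(i[200:260,287:337])]))"
```

```text
(no output)
```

View pics/w2c.png

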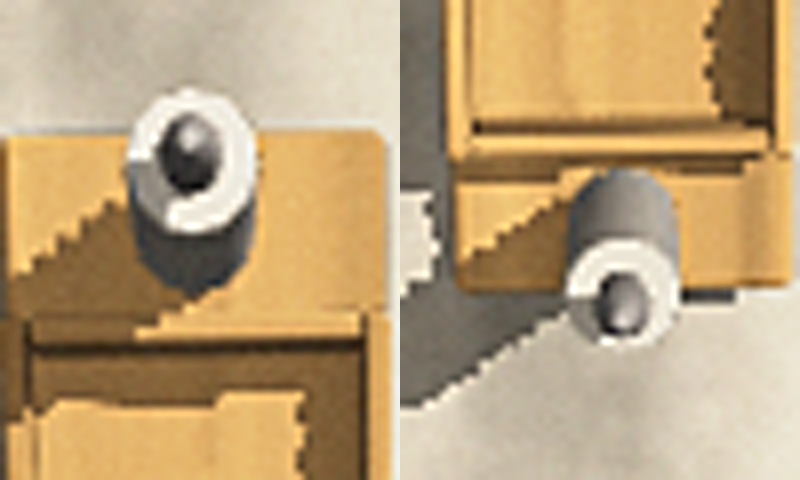

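The left shoulder disc is centred at (192,162) in the crop and the right one at (622,293). I'll work out the pin positions from these and also triangulate them against the top view. Then I'll work out the move to view the cups and bar.

```bash
python3 -c "
from h import *
w=np.load('w2.npy',allow_pickle=True)[0]
g=lambda c,r,oy:(287+(c+.5)/8-.5,oy+(r+.5)/8-.5)
L=g(192,162,0);Rr=g(222,293,200)
T=env.camera_params('top')
for z in(.049,.052,.055):
  a=plane(w,L,z);b=plane(w,Rr,z);d=a-b;print(z,a,b,np.linalg.norm(d),'c',(a+b)/2,'yaw',np.arctan2(-d[0],d[1]))
S=env.camera_params('side');f=lambda c,r,ox,oy:((c+.5)/5-.5+ox,(r+.5)/5-.5+oy)
print(tri((w,L),(T,f(65,112,140,195)),(S,f(116,42,325,140))))
print(tri((w,Rr),(T,f(664,99,140,195)),(S,f(154,328,325,140))))
go(.45,-.26,.36,.06)
"
```

```text
0.049 [0.52554478 0.33930678 0.049     ] [0.53587139 0.09996752 0.049     ] 0.23956193293612452 c [0.53070808 0.21963715 0.049     ] yaw 0.043119574481697204
0.052 [0.52558441 0.33873345 0.052     ] [0.535849   0.10083178 0.052     ] 0.2381230065643804 c [0.5307167  0.21978261 0.052     ] yaw 0.04311957448169734
0.055 [0.52562405 0.33816012 0.055     ] [0.5358266  0.10169604 0.055     ] 0.23668408019263631 c [0.53072533 0.21992808 0.055     ] yaw 0.043119574481697
(array([0.52554171, 0.34015186, 0.04736326]), [np.float64(0.0005231943323275929), np.float64(0.0005850246977175736), np.float64(0.0001556840133436829)])
(array([0.535456  , 0.10156622, 0.04976108]), [np.float64(0.0013865964951415071), np.float64(0.002142996192161918), np.float64(0.001161530822549458)])
t 2.75 pos [0.5335 0.1677 0.3673] w 0.0602 slide cm [-42.53  -9.5    0.82] rot [ 0.005  0.003 -0.033]
```

Request:
send_rows:
  plan:
    - {"slide": [-5.3,-1.2,0],"rotation": [0,0,0]}
    - {"slide": [-5.3,-1.2,0],"rotation": [0,0,0]}
    - {"slide": [-5.3,-1.2,0],"rotation": [0,0,0]}
    - {"slide": [-5.3,-1.2,0],"rotation": [0,0,0]}
    - {"slide": [-5.3,-1.2,0],"rotation": [0,0,0]}
    - {"slide": [-5.3,-1.2,0],"rotation": [0,0,0]}
    - {"slide": [-5.3,-1.2,0],"rotation": [0,0,0]}
    - {"slide": [-5.3,-1.2,0],"rotation": [0,0,0]}
    - {"slide": [0,0,0],"rotation": [0,0,0]}
    - {"slide": [0,0,0],"rotation": [0,0,0]}

```text
clock: 4.0
position: [0.4491, -0.2509, 0.365]
ee_rot: [-2.178, -2.262, -0.001]
force: [0.9, 1.4, 0.8]
width: 0.06
grasp_force: 0.0
```

```bash
python3 -c "
from h import *
go(.45,-.26,.36,.06)
w=env.camera_params('wrist');i=env.read_camera('wrist')
cv2.imwrite('pics/w3.png',i[:,:,::-1]);np.save('w3.npy',[w],allow_pickle=True)
P=[proj(w,x) for x in([.507,-.15,.053],[.518,-.31,.053],[.42,-.103,.01],[.39,-.342,.01])];print(np.round(P))
cv2.imwrite('pics/w3c.png',cv2.resize(i[0:290,180:480,::-1],None,fx=2,fy=2,interpolation=cv2.INTER_CUBIC))
"
```

```text
t 4.00 pos [ 0.4491 -0.2509  0.365 ] w 0.0600 slide cm [-0.91  0.06  0.49] rot [-0.001 -0.001 -0.022]
[[374.  97.]
 [373. 237.]
 [298.  53.]
 [270. 248.]]
```

View pics/w3c.png

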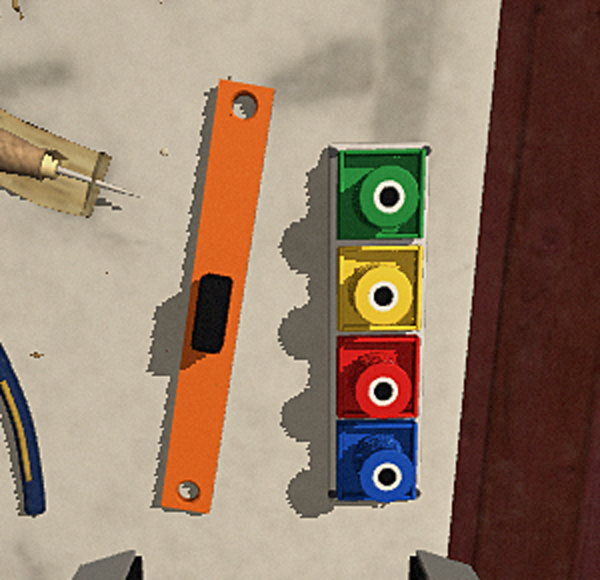

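The bores are at (389,196), (383,296), (383,391) and (387,476) in the crop. The bar's holes are at (245,105) and (189,490), and the block's top is around (215,313).

```bash
python3 -c "
from h import *
np.set_printoptions(precision=4,suppress=True)
w=np.load('w3.npy',allow_pickle=True)[0];T=env.camera_params('top');S=env.camera_params('side')
g=lambda c,r:(180+(c+.5)/2-.5,(r+.5)/2-.5)
f=lambda c,r,ox,oy:((c+.5)/5-.5+ox,(r+.5)/5-.5+oy)
for n,q,a,b in [('g',(389,196),(231,376),(608,69)),('y',(383,296),(368,377),(612,168)),('r',(383,391),(507,370),(626,274)),('b',(387,476),(638,357),(647,383))]:
    print(n,plane(w,g(*q),.053),*tri((w,g(*q)),(T,f(a[0],a[1]-275,355,210)),(S,f(b[0]-250,b[1],275,270))))
for q,t in [((245,105),(97,75)),((189,490),(687,160))]: print(plane(w,g(*q),.01),plane(T,f(*t,355,260),.01))
a=plane(w,g(245,105),.01);b=plane(w,g(189,490),.01);d=a-b;print('bar',(a+b)/2,np.linalg.norm(d),np.arctan2(-d[0],d[1]))
print('blk',plane(w,g(215,313),.041),tri((w,g(215,313)),(T,f(402,100,355,260)))[0])
go(.509,-.153,.2,.06)
"
```

```text
g [ 0.5076 -0.1509  0.053 ] [ 0.5076 -0.1506  0.0494] [np.float64(0.00047451621807145), np.float64(0.0010073565957367586), np.float64(0.0006020191258351542)]
y [ 0.5082 -0.2049  0.053 ] [ 0.508  -0.2046  0.0497] [np.float64(0.0008295772810770337), np.float64(0.001060305272211818), np.float64(0.00040973322414141085)]
r [ 0.5122 -0.2593  0.053 ] [ 0.5117 -0.2591  0.0506] [np.float64(0.0009565561024382189), np.float64(0.0012962765546949593), np.float64(0.0004959964020681175)]
b [ 0.5183 -0.3106  0.053 ] [ 0.5179 -0.3107  0.0505] [np.float64(0.0009600398520024711), np.float64(0.001368195887092893), np.float64(0.0005382087978093532)]
[ 0.4255 -0.1019  0.01  ] [ 0.4228 -0.1013  0.01  ]
[ 0.3957 -0.3372  0.01  ] [ 0.3924 -0.336   0.01  ]
bar [ 0.4106 -0.2195  0.01  ] 0.2372493270535621 -0.1260466608376974
blk [ 0.4125 -0.2192  0.041 ] [ 0.4118 -0.22    0.0279]
t 4.05 pos [ 0.4494 -0.2504  0.365 ] w 0.0604 slide cm [ 9.47  6.34 16.51] rot [-0.    -0.001 -0.021]
```

Request:
send_rows:
  plan:
    - {"slide": [1.62,1.04,4.2],"rotation": [0,0,0]}
    - {"slide": [1.62,1.04,4.2],"rotation": [0,0,0]}
    - {"slide": [1.62,1.04,4.2],"rotation": [0,0,0]}
    - {"slide": [1.62,1.04,4.2],"rotation": [0,0,0]}
    - {"slide": [1.62,1.04,4.2],"rotation": [0,0,0]}
    - {"slide": [1.62,1.04,4.2],"rotation": [0,0,0]}
    - {"slide": [0,0,0],"rotation": [0,0,0]}
    - {"slide": [0,0,0],"rotation": [0,0,0]}
    - {"slide": [0,0,0],"rotation": [0,0,0]}
    - {"slide": [0,0,0],"rotation": [0,0,0]}

```text
clock: 5.3
position: [0.5083, -0.1535, 0.1148]
ee_rot: [2.181, 2.259, 0.002]
force: [0.7, -0.1, 0.4]
width: 0.0601
grasp_force: 0.0
```

```bash
python3 -c "
from h import *
go(.5078,-.1508,.027,.043)"
```

```text
t 5.30 pos [ 0.5083 -0.1535  0.1148] w 0.0601 slide cm [ 0.28 -0.06  8.78] rot [ 0.002  0.001 -0.008]
```

Request:
send_rows:
  plan:
    - {"slide": [0.1,-0.02,2.2],"rotation": [0,0,0]}
    - {"slide": [0.1,-0.02,2.2],"rotation": [0,0,0]}
    - {"slide": [0.1,-0.02,2.2],"rotation": [0,0,0]}
    - {"slide": [0,0,2.1],"rotation": [0,0,0]}
    - {"slide": [0,0,0],"rotation": [0,0,0]}
    - {"slide": [0,0,0],"rotation": [0,0,0]}
    - {"slide": [0,0,0],"rotation": [0,0,0]}
    - {"slide": [0,0,0],"rotation": [0,0,0]}
    - {"slide": [0,0,0],"rotation": [0,0,0]}
    - {"slide": [0,0,0],"rotation": [0,0,0]}

```text
clock: 6.55
position: [0.5071, -0.1498, 0.0266]
ee_rot: [2.181, 2.261, 0.0]
force: [-0.1, -1.0, -0.5]
width: 0.0603
grasp_force: 0.0
```

Request:
send_rows:
  plan:
    - {"slide": [0,0,0],"rotation": [0,0,0]}
    - {"slide": [0,0,0],"rotation": [0,0,0]}
    - {"slide": [0,0,0],"rotation": [0,0,0]}
    - {"slide": [0,0,0],"rotation": [0,0,0]}
    - {"slide": [0,0,0],"rotation": [0,0,0]}
    - {"slide": [0,0,-1],"rotation": [0,0,0]}
    - {"slide": [0,0,-3],"rotation": [0,0,0]}
    - {"slide": [0,0,-3],"rotation": [0,0,0]}
    - {"slide": [0,0,-3],"rotation": [0,0,0]}
    - {"slide": [0,0,0],"rotation": [0,0,0]}
  claw: 2.8
  squeeze: 15

```text
clock: 7.8
position: [0.5086, -0.1503, 0.1288]
ee_rot: [2.178, 2.258, 0.004]
force: [0.3, -1.1, -0.9]
width: 0.0333
grasp_force: 15.0
```

```bash
python3 -c "
from h import *
go(.5341,.1419,.12,.043)"
```

```text
t 7.80 pos [ 0.5086 -0.1503  0.1288] w 0.0333 slide cm [29.11  3.6   0.86] rot [ 0.005  0.001 -0.007]
```

Request:
send_rows:
  plan:
    - {"slide": [2.5,0.3,0],"rotation": [0,0,0]}
    - {"slide": [4.8,0.6,0],"rotation": [0,0,0]}
    - {"slide": [4.8,0.6,0],"rotation": [0,0,0]}
    - {"slide": [4.8,0.6,0],"rotation": [0,0,0]}
    - {"slide": [4.8,0.6,0],"rotation": [0,0,0]}
    - {"slide": [4.8,0.6,0],"rotation": [0,0,0]}
    - {"slide": [2.6,0.3,0],"rotation": [0,0,0]}
    - {"slide": [0,0,0],"rotation": [0,0,0]}
    - {"slide": [0,0,0],"rotation": [0,0,0]}
    - {"slide": [0,0,0],"rotation": [0,0,0]}

```text
clock: 9.05
position: [0.5325, 0.1403, 0.1264]
ee_rot: [2.184, 2.258, -0.001]
force: [-0.0, -0.1, -0.7]
width: 0.0331
grasp_force: 15.0
```

```bash
python3 -c "
from h import *
go(.5341,.1419,.025,.043)"
```

```text
t 9.05 pos [0.5325 0.1403 0.1264] w 0.0331 slide cm [ 0.17  0.17 10.14] rot [-0.     0.001 -0.01 ]
```

Request:
send_rows:
  plan:
    - {"slide": [0.04,0.04,2.5],"rotation": [0,0,0]}
    - {"slide": [0.04,0.04,2.5],"rotation": [0,0,0]}
    - {"slide": [0.04,0.04,2.5],"rotation": [0,0,0]}
    - {"slide": [0.04,0.04,1.5],"rotation": [0,0,0]}
    - {"slide": [0,0,0.8],"rotation": [0,0,0]}
    - {"slide": [0,0,0.4],"rotation": [0,0,0]}
    - {"slide": [0,0,0],"rotation": [0,0,0]}
    - {"slide": [0,0,0],"rotation": [0,0,0]}
    - {"slide": [0,0,0],"rotation": [0,0,0]}
    - {"slide": [0,0,0],"rotation": [0,0,0]}

```text
clock: 10.3
position: [0.5342, 0.1441, 0.0247]
ee_rot: [2.181, 2.261, 0.001]
force: [0.4, -0.5, -1.5]
width: 0.0331
grasp_force: 15.0
```

Request:
send_rows:
  plan:
    - {"slide": [0,0,0],"rotation": [0,0,0]}
    - {"slide": [0,0,0],"rotation": [0,0,0]}
    - {"slide": [0,0,0],"rotation": [0,0,0]}
    - {"slide": [0,0,0],"rotation": [0,0,0]}
    - {"slide": [0,0,-2],"rotation": [0,0,0]}
    - {"slide": [0,0,-3],"rotation": [0,0,0]}
    - {"slide": [0,0,-3],"rotation": [0,0,0]}
    - {"slide": [0,0,-2],"rotation": [0,0,0]}
    - {"slide": [0,0,0],"rotation": [0,0,0]}
    - {"slide": [0,0,0],"rotation": [0,0,0]}
  claw: 6

```text
clock: 11.55
position: [0.5334, 0.144, 0.1237]
ee_rot: [-2.18, -2.261, 0.002]
force: [0.1, -0.9, -0.3]
width: 0.0601
grasp_force: 0.0
```

```bash
python3 -c "
from h import *
w=env.camera_params('wrist');i=env.read_camera('wrist')
cv2.imwrite('pics/w4.png',i[:,:,::-1])
go(.5082,-.2048,.027,.043)"
```

```text
t 11.60 pos [0.5333 0.144  0.1235] w 0.0603 slide cm [-34.76  -3.75   9.66] rot [-0.002  0.    -0.007]
```

View pics/w4.png

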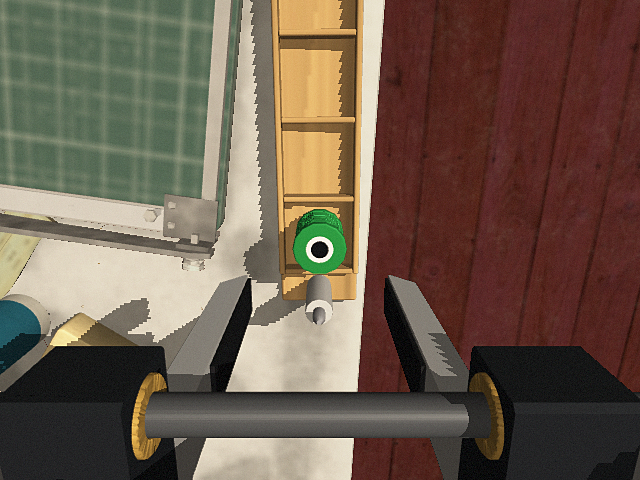

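Green stands upright in the rightmost pocket at (320,249). Yellow is next.

Request:
send_rows:
  plan:
    - {"slide": [-5,-0.54,0],"rotation": [0,0,0]}
    - {"slide": [-5,-0.54,0],"rotation": [0,0,0]}
    - {"slide": [-5,-0.54,0],"rotation": [0,0,0]}
    - {"slide": [-5,-0.54,0],"rotation": [0,0,0]}
    - {"slide": [-5,-0.54,0],"rotation": [0,0,0]}
    - {"slide": [-5,-0.54,0],"rotation": [0,0,0]}
    - {"slide": [-4.8,-0.5,0],"rotation": [0,0,0]}
    - {"slide": [0,0,0],"rotation": [0,0,0]}
    - {"slide": [0,0,0],"rotation": [0,0,0]}
    - {"slide": [0,0,0],"rotation": [0,0,0]}

```text
clock: 12.85
position: [0.5093, -0.2031, 0.1239]
ee_rot: [-2.177, -2.263, -0.001]
force: [-0.0, -0.3, 0.3]
width: 0.0602
grasp_force: 0.0
```

```bash
python3 -c "
from h import *
go(.5082,-.2048,.027,.043)"
```

```text
t 12.85 pos [ 0.5093 -0.2031  0.1239] w 0.0602 slide cm [-0.18 -0.11  9.69] rot [-0.001 -0.001 -0.004]
```

Request:
send_rows:
  plan:
    - {"slide": [-0.05,-0.03,2.5],"rotation": [0,0,0]}
    - {"slide": [-0.05,-0.03,2.5],"rotation": [0,0,0]}
    - {"slide": [-0.05,-0.03,2.5],"rotation": [0,0,0]}
    - {"slide": [0,0,2.2],"rotation": [0,0,0]}
    - {"slide": [0,0,0],"rotation": [0,0,0]}
    - {"slide": [0,0,0],"rotation": [0,0,0]}
    - {"slide": [0,0,0],"rotation": [0,0,0]}
    - {"slide": [0,0,0],"rotation": [0,0,0]}
    - {"slide": [0,0,0],"rotation": [0,0,0]}
    - {"slide": [0,0,0],"rotation": [0,0,0]}

```text
clock: 14.1
position: [0.5084, -0.2067, 0.0276]
ee_rot: [2.181, 2.261, 0.0]
force: [0.4, 0.9, -0.2]
width: 0.06
grasp_force: 0.0
```

Request:
send_rows:
  plan:
    - {"slide": [0,0,0],"rotation": [0,0,0]}
    - {"slide": [0,0,0],"rotation": [0,0,0]}
    - {"slide": [0,0,0],"rotation": [0,0,0]}
    - {"slide": [0,0,0],"rotation": [0,0,0]}
    - {"slide": [0,0,0],"rotation": [0,0,0]}
    - {"slide": [0,0,-1],"rotation": [0,0,0]}
    - {"slide": [0,0,-3],"rotation": [0,0,0]}
    - {"slide": [0,0,-3],"rotation": [0,0,0]}
    - {"slide": [0,0,-3],"rotation": [0,0,0]}
    - {"slide": [0,0,0],"rotation": [0,0,0]}
  claw: 2.8

```text
clock: 15.35
position: [0.5099, -0.2075, 0.13]
ee_rot: [2.178, 2.258, 0.003]
force: [-1.4, -0.5, -0.9]
width: 0.0335
grasp_force: 15.0
```

Request:
send_rows:
  plan:
    - {"slide": [4.0,0.4,0],"rotation": [0,0,0]}
    - {"slide": [5.3,0.54,0],"rotation": [0,0,0]}
    - {"slide": [5.3,0.54,0],"rotation": [0,0,0]}
    - {"slide": [5.3,0.54,0],"rotation": [0,0,0]}
    - {"slide": [5.3,0.54,0],"rotation": [0,0,0]}
    - {"slide": [5.3,0.54,0],"rotation": [0,0,0]}
    - {"slide": [5.3,0.54,0],"rotation": [0,0,0]}
    - {"slide": [3.9,0.36,0],"rotation": [0,0,0]}
    - {"slide": [0,0,0],"rotation": [0,0,0]}
    - {"slide": [0,0,0],"rotation": [0,0,0]}

```text
clock: 16.6
position: [0.5335, 0.1904, 0.1268]
ee_rot: [2.182, 2.26, -0.003]
force: [0.4, -0.8, -1.4]
width: 0.0333
grasp_force: 15.0
```

```bash
python3 -c "
from h import *
go(.5318,.1938,.025,.043)"
```

```text
t 16.60 pos [0.5335 0.1904 0.1268] w 0.0333 slide cm [ 0.36 -0.14 10.18] rot [-0.001  0.001 -0.008]
```

Request:
send_rows:
  plan:
    - {"slide": [0.05,-0.03,2.5],"rotation": [0,0,0]}
    - {"slide": [0.05,-0.03,2.5],"rotation": [0,0,0]}
    - {"slide": [0.05,-0.03,2.5],"rotation": [0,0,0]}
    - {"slide": [0.05,-0.03,1.5],"rotation": [0,0,0]}
    - {"slide": [0,0,0.8],"rotation": [0,0,0]}
    - {"slide": [0,0,0.3],"rotation": [0,0,0]}
    - {"slide": [0,0,0],"rotation": [0,0,0]}
    - {"slide": [0,0,0],"rotation": [0,0,0]}
    - {"slide": [0,0,0],"rotation": [0,0,0]}
    - {"slide": [0,0,0],"rotation": [0,0,0]}

```text
clock: 17.85
position: [0.5329, 0.1936, 0.0267]
ee_rot: [2.181, 2.261, 0.001]
force: [-1.2, 0.2, -1.1]
width: 0.0331
grasp_force: 15.0
```

Request:
send_rows:
  plan:
    - {"slide": [0,0,0],"rotation": [0,0,0]}
    - {"slide": [0,0,0],"rotation": [0,0,0]}
    - {"slide": [0,0,0],"rotation": [0,0,0]}
    - {"slide": [0,0,0],"rotation": [0,0,0]}
    - {"slide": [0,0,-2],"rotation": [0,0,0]}
    - {"slide": [0,0,-3],"rotation": [0,0,0]}
    - {"slide": [0,0,-3],"rotation": [0,0,0]}
    - {"slide": [0,0,-2],"rotation": [0,0,0]}
    - {"slide": [0,0,0],"rotation": [0,0,0]}
    - {"slide": [0,0,0],"rotation": [0,0,0]}
  claw: 6

```text
clock: 19.1
position: [0.5321, 0.1935, 0.1257]
ee_rot: [-2.18, -2.261, 0.002]
force: [0.5, 0.1, 0.3]
width: 0.0599
grasp_force: 0.0
```

```bash
python3 -c "
from h import *
go(.512,-.2592,.027,.043)"
```

```text
t 19.10 pos [0.5321 0.1935 0.1257] w 0.0599 slide cm [-45.16  -3.64   9.88] rot [-0.001  0.    -0.007]
```

Request:
send_rows:
  plan:
    - {"slide": [-5.65,-0.45,0],"rotation": [0,0,0]}
    - {"slide": [-5.65,-0.45,0],"rotation": [0,0,0]}
    - {"slide": [-5.65,-0.45,0],"rotation": [0,0,0]}
    - {"slide": [-5.65,-0.45,0],"rotation": [0,0,0]}
    - {"slide": [-5.65,-0.45,0],"rotation": [0,0,0]}
    - {"slide": [-5.65,-0.45,0],"rotation": [0,0,0]}
    - {"slide": [-5.65,-0.45,0],"rotation": [0,0,0]}
    - {"slide": [-5.65,-0.45,0],"rotation": [0,0,0]}
    - {"slide": [0,0,0],"rotation": [0,0,0]}
    - {"slide": [0,0,0],"rotation": [0,0,0]}

```text
clock: 20.35
position: [0.5124, -0.2584, 0.1252]
ee_rot: [-2.179, -2.259, -0.0]
force: [-0.1, 0.4, 0.4]
width: 0.0597
grasp_force: 0.0
```

```bash
python3 -c "
from h import *
go(.512,-.2592,.027,.043)"
```

```text
t 20.35 pos [ 0.5124 -0.2584  0.1252] w 0.0597 slide cm [-0.1  -0.03  9.82] rot [-0.002 -0.002 -0.007]
```

Request:
send_rows:
  plan:
    - {"slide": [-0.03,0,2.5],"rotation": [0,0,0]}
    - {"slide": [-0.03,0,2.5],"rotation": [0,0,0]}
    - {"slide": [0,0,2.5],"rotation": [0,0,0]}
    - {"slide": [0,0,2.3],"rotation": [0,0,0]}
    - {"slide": [0,0,0],"rotation": [0,0,0]}
    - {"slide": [0,0,0],"rotation": [0,0,0]}
    - {"slide": [0,0,0],"rotation": [0,0,0]}
    - {"slide": [0,0,0],"rotation": [0,0,0]}
    - {"slide": [0,0,0],"rotation": [0,0,0]}
    - {"slide": [0,0,0],"rotation": [0,0,0]}

```text
clock: 21.6
position: [0.5132, -0.2602, 0.0286]
ee_rot: [2.181, 2.261, 0.0]
force: [-0.5, -0.4, -0.4]
width: 0.0604
grasp_force: 0.0
```

Request:
send_rows:
  plan:
    - {"slide": [0,0,0],"rotation": [0,0,0]}
    - {"slide": [0,0,0],"rotation": [0,0,0]}
    - {"slide": [0,0,0],"rotation": [0,0,0]}
    - {"slide": [0,0,0],"rotation": [0,0,0]}
    - {"slide": [0,0,0],"rotation": [0,0,0]}
    - {"slide": [0,0,-1],"rotation": [0,0,0]}
    - {"slide": [0,0,-3],"rotation": [0,0,0]}
    - {"slide": [0,0,-3],"rotation": [0,0,0]}
    - {"slide": [0,0,-3],"rotation": [0,0,0]}
    - {"slide": [0,0,0],"rotation": [0,0,0]}
  claw: 2.8

```text
clock: 22.85
position: [0.5146, -0.2611, 0.131]
ee_rot: [2.178, 2.258, 0.003]
force: [0.4, 0.1, -1.4]
width: 0.0334
grasp_force: 15.0
```

Request:
send_rows:
  plan:
    - {"slide": [4.0,0.3,0],"rotation": [0,0,0]}
    - {"slide": [6.0,0.46,0],"rotation": [0,0,0]}
    - {"slide": [6.0,0.46,0],"rotation": [0,0,0]}
    - {"slide": [6.0,0.46,0],"rotation": [0,0,0]}
    - {"slide": [6.0,0.46,0],"rotation": [0,0,0]}
    - {"slide": [6.0,0.46,0],"rotation": [0,0,0]}
    - {"slide": [6.0,0.46,0],"rotation": [0,0,0]}
    - {"slide": [6.0,0.46,0],"rotation": [0,0,0]}
    - {"slide": [4.4,0.3,0],"rotation": [0,0,0]}
    - {"slide": [0,0,0],"rotation": [0,0,0]}

```text
clock: 24.1
position: [0.5314, 0.25, 0.1268]
ee_rot: [-2.171, -2.268, 0.001]
force: [-0.1, -0.4, -0.7]
width: 0.033
grasp_force: 15.0
```

```bash
python3 -c "
from h import *
go(.5296,.2458,.025,.043)"
```

```text
t 24.10 pos [0.5314 0.25   0.1268] w 0.0330 slide cm [-0.42 -0.18 10.18] rot [-0.002 -0.001  0.001]
```

Request:
send_rows:
  plan:
    - {"slide": [-0.1,-0.04,2.5],"rotation": [0,0,0]}
    - {"slide": [-0.1,-0.04,2.5],"rotation": [0,0,0]}
    - {"slide": [-0.1,-0.04,1.5],"rotation": [0,0,0]}
    - {"slide": [0,0,0],"rotation": [0,0,0]}
    - {"slide": [0,0,1.5],"rotation": [0,0,0]}
    - {"slide": [0,0,1.2],"rotation": [0,0,0]}
    - {"slide": [0,0,0.8],"rotation": [0,0,0]}
    - {"slide": [0,0,0],"rotation": [0,0,0]}
    - {"slide": [0,0,0],"rotation": [0,0,0]}
    - {"slide": [0,0,0],"rotation": [0,0,0]}

```text
clock: 25.35
position: [0.5324, 0.242, 0.0289]
ee_rot: [2.181, 2.261, 0.001]
force: [-0.2, -0.4, -0.9]
width: 0.0331
grasp_force: 15.0
```

```bash
python3 -c "
from h import *
go(.5296,.2458,.025,.043)"
```

```text
t 25.35 pos [0.5324 0.242  0.0289] w 0.0331 slide cm [ 0.39 -0.26  0.39] rot [ 0.001 -0.    -0.007]
```

Request:
send_rows:
  plan:
    - {"slide": [0.15,-0.12,0],"rotation": [0,0,0]}
    - {"slide": [0.15,-0.12,0],"rotation": [0,0,0]}
    - {"slide": [0,0,0.2],"rotation": [0,0,0]}
    - {"slide": [0,0,0],"rotation": [0,0,0]}
    - {"slide": [0,0,0],"rotation": [0,0,0]}
    - {"slide": [0,0,0],"rotation": [0,0,0]}
    - {"slide": [0,0,0],"rotation": [0,0,0]}
    - {"slide": [0,0,0],"rotation": [0,0,0]}
    - {"slide": [0,0,0],"rotation": [0,0,0]}
    - {"slide": [0,0,0],"rotation": [0,0,0]}

```text
clock: 26.6
position: [0.5295, 0.2448, 0.0264]
ee_rot: [-2.181, -2.261, 0.0]
force: [-0.9, 0.8, -1.0]
width: 0.0332
grasp_force: 15.0
```

Request:
send_rows:
  plan:
    - {"slide": [0,0,0],"rotation": [0,0,0]}
    - {"slide": [0,0,0],"rotation": [0,0,0]}
    - {"slide": [0,0,0],"rotation": [0,0,0]}
    - {"slide": [0,0,0],"rotation": [0,0,0]}
    - {"slide": [0,0,-2],"rotation": [0,0,0]}
    - {"slide": [0,0,-3],"rotation": [0,0,0]}
    - {"slide": [0,0,-3],"rotation": [0,0,0]}
    - {"slide": [0,0,-2],"rotation": [0,0,0]}
    - {"slide": [0,0,0],"rotation": [0,0,0]}
    - {"slide": [0,0,0],"rotation": [0,0,0]}
  claw: 6

```text
clock: 27.85
position: [0.5289, 0.2447, 0.1257]
ee_rot: [-2.18, -2.261, 0.002]
force: [0.4, -0.4, -0.8]
width: 0.0598
grasp_force: 0.0
```

```bash
python3 -c "
from h import *
go(.518,-.3108,.027,.043)"
```

```text
t 27.85 pos [0.5289 0.2447 0.1257] w 0.0598 slide cm [-55.48  -3.08   9.88] rot [-0.001  0.    -0.007]
```

Request:
send_rows:
  plan:
    - {"slide": [-5.55,-0.31,0],"rotation": [0,0,0]}
    - {"slide": [-5.55,-0.31,0],"rotation": [0,0,0]}
    - {"slide": [-5.55,-0.31,0],"rotation": [0,0,0]}
    - {"slide": [-5.55,-0.31,0],"rotation": [0,0,0]}
    - {"slide": [-5.55,-0.31,0],"rotation": [0,0,0]}
    - {"slide": [-5.55,-0.31,0],"rotation": [0,0,0]}
    - {"slide": [-5.55,-0.31,0],"rotation": [0,0,0]}
    - {"slide": [-5.55,-0.31,0],"rotation": [0,0,0]}
    - {"slide": [-5.55,-0.31,0],"rotation": [0,0,0]}
    - {"slide": [-5.55,-0.31,0],"rotation": [0,0,0]}

```text
clock: 29.1
position: [0.5177, -0.3122, 0.125]
ee_rot: [-2.18, -2.259, 0.0]
force: [1.3, -0.2, -0.2]
width: 0.0601
grasp_force: 0.0
```

Request:
send_rows:
  plan:
    - {"slide": [0,0,0],"rotation": [0,0,0]}
    - {"slide": [0,0,0],"rotation": [0,0,0]}
    - {"slide": [0,0,1.5],"rotation": [0,0,0]}
    - {"slide": [0,0,1.5],"rotation": [0,0,0]}
    - {"slide": [0,0,0],"rotation": [0,0,0]}
    - {"slide": [0,0,0],"rotation": [0,0,0]}
    - {"slide": [0,0,0],"rotation": [0,0,0]}
    - {"slide": [0,0,0],"rotation": [0,0,0]}
    - {"slide": [0,0,0],"rotation": [0,0,0]}
    - {"slide": [0,0,0],"rotation": [0,0,0]}

```text
clock: 30.35
position: [0.5186, -0.311, 0.0966]
ee_rot: [2.181, 2.261, 0.0]
force: [0.7, 0.5, -0.3]
width: 0.0602
grasp_force: 0.0
```

```bash
python3 -c "
from h import *
go(.518,-.3108,.027,.043)"
```

```text
t 30.35 pos [ 0.5186 -0.311   0.0966] w 0.0602 slide cm [ 0.02 -0.06  6.96] rot [ 0.     0.    -0.007]
```

Request:
send_rows:
  plan:
    - {"slide": [0,-0.05,2.5],"rotation": [0,0,0]}
    - {"slide": [0,0,2.5],"rotation": [0,0,0]}
    - {"slide": [0,0,1.9],"rotation": [0,0,0]}
    - {"slide": [0,0,0],"rotation": [0,0,0]}
    - {"slide": [0,0,0],"rotation": [0,0,0]}
    - {"slide": [0,0,0],"rotation": [0,0,0]}
    - {"slide": [0,0,0],"rotation": [0,0,0]}
    - {"slide": [0,0,0],"rotation": [0,0,0]}
    - {"slide": [0,0,0],"rotation": [0,0,0]}
    - {"slide": [0,0,0],"rotation": [0,0,0]}

```text
clock: 31.6
position: [0.518, -0.311, 0.0275]
ee_rot: [2.181, 2.261, -0.0]
force: [0.3, 0.0, -0.2]
width: 0.0601
grasp_force: 0.0
```

Request:
send_rows:
  plan:
    - {"slide": [0,0,0],"rotation": [0,0,0]}
    - {"slide": [0,0,0],"rotation": [0,0,0]}
    - {"slide": [0,0,0],"rotation": [0,0,0]}
    - {"slide": [0,0,0],"rotation": [0,0,0]}
    - {"slide": [0,0,0],"rotation": [0,0,0]}
    - {"slide": [0,0,-1],"rotation": [0,0,0]}
    - {"slide": [0,0,-3],"rotation": [0,0,0]}
    - {"slide": [0,0,-3],"rotation": [0,0,0]}
    - {"slide": [0,0,-3],"rotation": [0,0,0]}
    - {"slide": [0,0,0],"rotation": [0,0,0]}
  claw: 2.8

```text
clock: 32.85
position: [0.5194, -0.3122, 0.1302]
ee_rot: [2.178, 2.257, 0.002]
force: [0.3, -0.8, -0.2]
width: 0.0331
grasp_force: 15.0
```

Request:
send_rows:
  plan:
    - {"slide": [4.5,0.25,0],"rotation": [0,0,0]}
    - {"slide": [6.0,0.34,0],"rotation": [0,0,0]}
    - {"slide": [6.0,0.34,0],"rotation": [0,0,0]}
    - {"slide": [6.0,0.34,0],"rotation": [0,0,0]}
    - {"slide": [6.0,0.34,0],"rotation": [0,0,0]}
    - {"slide": [6.0,0.34,0],"rotation": [0,0,0]}
    - {"slide": [6.0,0.34,0],"rotation": [0,0,0]}
    - {"slide": [6.0,0.34,0],"rotation": [0,0,0]}
    - {"slide": [6.0,0.34,0],"rotation": [0,0,0]}
    - {"slide": [4.5,0.25,0],"rotation": [0,0,0]}

```text
clock: 34.1
position: [0.5283, 0.2629, 0.1263]
ee_rot: [-2.177, -2.263, 0.002]
force: [1.1, -0.2, -0.1]
width: 0.0336
grasp_force: 15.0
```

Request:
send_rows:
  plan:
    - {"slide": [2.0,0.1,0],"rotation": [0,0,0]}
    - {"slide": [1.8,0.1,0],"rotation": [0,0,0]}
    - {"slide": [0,0,0],"rotation": [0,0,0]}
    - {"slide": [0,0,0],"rotation": [0,0,0]}
    - {"slide": [0,0,0],"rotation": [0,0,0]}
    - {"slide": [0,0,0],"rotation": [0,0,0]}
    - {"slide": [0,0,0],"rotation": [0,0,0]}
    - {"slide": [0,0,0],"rotation": [0,0,0]}
    - {"slide": [0,0,0],"rotation": [0,0,0]}
    - {"slide": [0,0,0],"rotation": [0,0,0]}

```text
clock: 35.35
position: [0.5303, 0.2978, 0.1274]
ee_rot: [-2.181, -2.261, 0.0]
force: [0.2, -0.7, -1.0]
width: 0.0332
grasp_force: 15.0
```

```bash
python3 -c "
from h import *
go(.5273,.2977,.025,.043)"
```

```text
t 35.35 pos [0.5303 0.2978 0.1274] w 0.0332 slide cm [-0.   -0.3  10.24] rot [-0.     0.    -0.007]
```

Request:
send_rows:
  plan:
    - {"slide": [0,-0.1,2.5],"rotation": [0,0,0]}
    - {"slide": [0,-0.1,2.5],"rotation": [0,0,0]}
    - {"slide": [0,-0.1,2.5],"rotation": [0,0,0]}
    - {"slide": [0,0,1.5],"rotation": [0,0,0]}
    - {"slide": [0,0,0.8],"rotation": [0,0,0]}
    - {"slide": [0,0,0.3],"rotation": [0,0,0]}
    - {"slide": [0,0,0],"rotation": [0,0,0]}
    - {"slide": [0,0,0],"rotation": [0,0,0]}
    - {"slide": [0,0,0],"rotation": [0,0,0]}
    - {"slide": [0,0,0],"rotation": [0,0,0]}

```text
clock: 36.6
position: [0.5274, 0.2978, 0.0267]
ee_rot: [2.181, 2.261, 0.001]
force: [1.1, 0.5, -0.4]
width: 0.0332
grasp_force: 15.0
```

Request:
send_rows:
  plan:
    - {"slide": [0,0,0],"rotation": [0,0,0]}
    - {"slide": [0,0,0],"rotation": [0,0,0]}
    - {"slide": [0,0,0],"rotation": [0,0,0]}
    - {"slide": [0,0,0],"rotation": [0,0,0]}
    - {"slide": [0,0,-2],"rotation": [0,0,0]}
    - {"slide": [0,0,-3],"rotation": [0,0,0]}
    - {"slide": [0,0,-5],"rotation": [0,0,0]}
    - {"slide": [0,0,-5],"rotation": [0,0,0]}
    - {"slide": [0,0,-5],"rotation": [0,0,0]}
    - {"slide": [0,0,0],"rotation": [0,0,0]}
  claw: 6

```text
clock: 37.85
position: [0.5302, 0.2982, 0.232]
ee_rot: [2.18, 2.259, 0.014]
force: [0.2, -0.1, 0.4]
width: 0.06
grasp_force: 0.0
```

```bash
python3 -c "
from h import *
go(.411,-.32,.22,.043)"
```

```text
t 37.85 pos [0.5302 0.2982 0.232 ] w 0.0600 slide cm [-61.36 -14.11   0.81] rot [ 0.008 -0.004 -0.007]
```

Request:
send_rows:
  plan:
    - {"slide": [-5.13,-1.38,0.5],"rotation": [0,0,0]}
    - {"slide": [-5.13,-1.38,0.5],"rotation": [0,0,0]}
    - {"slide": [-5.13,-1.38,0.5],"rotation": [0,0,0]}
    - {"slide": [-5.13,-1.38,0.5],"rotation": [0,0,0]}
    - {"slide": [-5.13,-1.38,0.5],"rotation": [0,0,0]}
    - {"slide": [-5.13,-1.38,0.5],"rotation": [0,0,0]}
    - {"slide": [-5.13,-1.38,0.5],"rotation": [0,0,0]}
    - {"slide": [-5.13,-1.38,0.5],"rotation": [0,0,0]}
    - {"slide": [-5.13,-1.38,0.5],"rotation": [0,0,0]}
    - {"slide": [-5.13,-1.38,0.5],"rotation": [0,0,0]}
  claw: 5

```text
clock: 39.1
position: [0.4069, -0.2212, 0.1763]
ee_rot: [-2.181, -2.261, -0.0]
force: [0.5, -0.1, 0.3]
width: 0.0499
grasp_force: 0.0
```

Request:
send_rows:
  plan:
    - {"slide": [0,0,1],"rotation": [0,0,0.08]}
    - {"slide": [0,0,2],"rotation": [0,0,0.08]}
    - {"slide": [0,0,2],"rotation": [0,0,0]}
    - {"slide": [0,0,1],"rotation": [0,0,0]}
    - {"slide": [0,0,0],"rotation": [0,0,0]}
    - {"slide": [0,0,0],"rotation": [0,0,0]}
    - {"slide": [0,0,0],"rotation": [0,0,0]}
    - {"slide": [0,0,0],"rotation": [0,0,0]}
    - {"slide": [0,0,0],"rotation": [0,0,0]}
    - {"slide": [0,0,0],"rotation": [0,0,0]}

```text
clock: 40.35
position: [0.4079, -0.2199, 0.1165]
ee_rot: [2.355, 2.08, 0.0]
force: [-0.0, 0.5, 0.3]
width: 0.05
grasp_force: 0.0
```

```bash
python3 -c "
from h import *
go(.4108,-.2195,.013,-.126)
w=env.camera_params('wrist');i=env.read_camera('wrist')
cv2.imwrite('pics/w5.png',i[:,:,::-1]);np.save('w5.npy',[w],allow_pickle=True)
"
```

```text
t 40.35 pos [ 0.4079 -0.2199  0.1165] w 0.0500 slide cm [ 0.08  0.28 10.35] rot [ 0.    -0.     0.002]
```

View pics/w5.png

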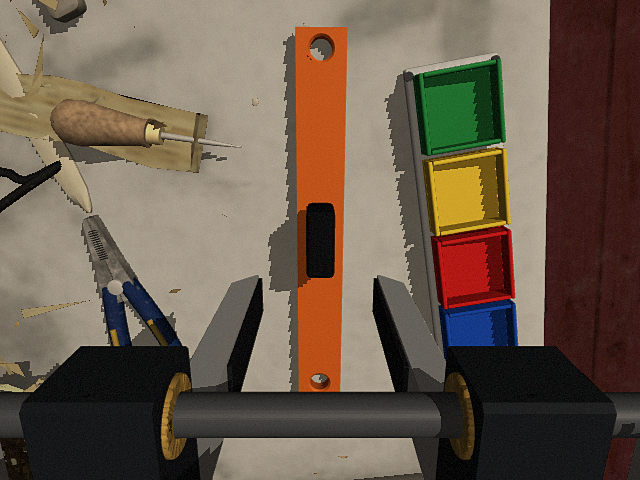

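The cups are empty. The bar is now aligned with the image's vertical, its holes at (321,47) and (319,381) and its block at columns 306–335.

```bash
python3 -c "
from h import *
w=np.load('w5.npy',allow_pickle=True)[0]
a=plane(w,(321,47),.01);b=plane(w,(319,381),.01);d=a-b;c=(a+b)/2
print(c,np.linalg.norm(d),np.arctan2(-d[0],d[1]))
print(plane(w,(320.5,204),.041),plane(w,(320.5,277),.01))
go(c[0],c[1],.013,np.arctan2(-d[0],d[1]))
"
```

```text
[ 0.40980215 -0.21988785  0.01      ] 0.23834008835877427 -0.12700680386490437
[ 0.41316366 -0.19400334  0.041     ] [ 0.40618246 -0.25320489  0.01      ]
t 40.40 pos [ 0.4079 -0.2199  0.1165] w 0.0500 slide cm [ 0.02  0.19 10.35] rot [ 0.    -0.     0.003]
```

Request:
send_rows:
  plan:
    - {"slide": [0,0.1,2.5],"rotation": [0,0,0]}
    - {"slide": [0,0.1,2.5],"rotation": [0,0,0]}
    - {"slide": [0,0,2.5],"rotation": [0,0,0]}
    - {"slide": [0,0,1.5],"rotation": [0,0,0]}
    - {"slide": [0,0,0.8],"rotation": [0,0,0]}
    - {"slide": [0,0,0.4],"rotation": [0,0,0]}
    - {"slide": [0,0,0],"rotation": [0,0,0]}
    - {"slide": [0,0,0],"rotation": [0,0,0]}
    - {"slide": [0,0,0],"rotation": [0,0,0]}
    - {"slide": [0,0,0],"rotation": [0,0,0]}

```text
clock: 41.65
position: [0.41, -0.2202, 0.0147]
ee_rot: [2.354, 2.079, 0.0]
force: [-0.6, -0.6, -0.1]
width: 0.0502
grasp_force: 0.0
```

Request:
send_rows:
  plan:
    - {"slide": [0,0,0],"rotation": [0,0,0]}
    - {"slide": [0,0,0],"rotation": [0,0,0]}
    - {"slide": [0,0,0],"rotation": [0,0,0]}
    - {"slide": [0,0,0],"rotation": [0,0,0]}
    - {"slide": [0,0,0],"rotation": [0,0,0]}
    - {"slide": [0,0,0],"rotation": [0,0,0]}
    - {"slide": [0,0,0],"rotation": [0,0,0]}
    - {"slide": [0,0,0],"rotation": [0,0,0]}
    - {"slide": [0,0,0],"rotation": [0,0,0]}
    - {"slide": [0,0,0],"rotation": [0,0,0]}
  claw: 1.2
  squeeze: 35

```text
clock: 42.9
position: [0.4098, -0.2201, 0.0144]
ee_rot: [-2.355, -2.079, 0.0]
force: [-0.2, 0.1, 0.4]
width: 0.0176
grasp_force: 35.0
```

```bash
python3 -c "
from h import *
go(.5307,.2198,.15,.043)"
```

```text
t 42.90 pos [ 0.4098 -0.2201  0.0144] w 0.0176 slide cm [ 45.15   6.56 -13.56] rot [-0.    -0.    -0.167]
```

Request:
send_rows:
  plan:
    - {"slide": [0,0,-1],"rotation": [0,0,0]}
    - {"slide": [0,0,-2],"rotation": [0,0,0]}
    - {"slide": [0,0,-3],"rotation": [0,0,0]}
    - {"slide": [0,0,-3],"rotation": [0,0,0]}
    - {"slide": [0,0,-2.5],"rotation": [0,0,-0.05]}
    - {"slide": [0,0,-2],"rotation": [0,0,-0.06]}
    - {"slide": [0,0,0],"rotation": [0,0,-0.06]}
    - {"slide": [0,0,0],"rotation": [0,0,0]}
    - {"slide": [0,0,0],"rotation": [0,0,0]}
    - {"slide": [0,0,0],"rotation": [0,0,0]}

```text
clock: 44.15
position: [0.4096, -0.2201, 0.1493]
ee_rot: [-2.17, -2.271, 0.001]
force: [-0.6, -1.5, -1.4]
width: 0.018
grasp_force: 35.0
```

Request:
send_rows:
  plan:
    - {"slide": [2.3,0.7,0],"rotation": [0,0,0]}
    - {"slide": [4.8,1.6,0],"rotation": [0,0,0]}
    - {"slide": [4.8,1.6,0],"rotation": [0,0,0]}
    - {"slide": [4.8,1.6,0],"rotation": [0,0,0]}
    - {"slide": [4.8,1.6,0],"rotation": [0,0,0]}
    - {"slide": [4.8,1.6,0],"rotation": [0,0,0]}
    - {"slide": [4.8,1.6,0],"rotation": [0,0,0]}
    - {"slide": [4.8,1.6,0],"rotation": [0,0,0]}
    - {"slide": [4.8,1.3,0],"rotation": [0,0,0]}
    - {"slide": [2.5,0.7,0],"rotation": [0,0,0]}

```text
clock: 45.4
position: [0.5286, 0.2213, 0.1487]
ee_rot: [-2.165, -2.275, 0.0]
force: [0.3, -1.1, -1.2]
width: 0.0176
grasp_force: 35.0
```

Request:
send_rows:
  plan:
    - {"slide": [0,0,0],"rotation": [0,0,0]}
    - {"slide": [0,0,0],"rotation": [0,0,0]}
    - {"slide": [0,0,0],"rotation": [0,0,0]}
    - {"slide": [0,0,0],"rotation": [0,0,0]}
    - {"slide": [0,0,0],"rotation": [0,0,0]}
    - {"slide": [0,0,0],"rotation": [0,0,0]}
    - {"slide": [0,0,0],"rotation": [0,0,0]}
    - {"slide": [0,0,0],"rotation": [0,0,0]}
    - {"slide": [0,0,0],"rotation": [0,0,0]}
    - {"slide": [0,0,0],"rotation": [0,0,0]}

```text
clock: 46.65
position: [0.5289, 0.2178, 0.1495]
ee_rot: [-2.17, -2.272, -0.0]
force: [-0.1, 1.0, -1.3]
width: 0.018
grasp_force: 35.0
```

```bash
python3 -c "
from h import *
go(.5307,.2197,.09,.043)"
```

```text
t 46.65 pos [0.5289 0.2178 0.1495] w 0.0180 slide cm [0.18 0.19 5.95] rot [-0.    -0.     0.003]
```

Request:
send_rows:
  plan:
    - {"slide": [0.09,0.1,1.5],"rotation": [0,0,0.003]}
    - {"slide": [0.09,0.09,2],"rotation": [0,0,0]}
    - {"slide": [0,0,1.5],"rotation": [0,0,0]}
    - {"slide": [0,0,0.6],"rotation": [0,0,0]}
    - {"slide": [0,0,0],"rotation": [0,0,0]}
    - {"slide": [0,0,0],"rotation": [0,0,0]}
    - {"slide": [0,0,0],"rotation": [0,0,0]}
    - {"slide": [0,0,0],"rotation": [0,0,0]}
    - {"slide": [0,0,0],"rotation": [0,0,0]}
    - {"slide": [0,0,0],"rotation": [0,0,0]}

```text
clock: 47.9
position: [0.5307, 0.2197, 0.0935]
ee_rot: [-2.173, -2.269, -0.0]
force: [0.2, 0.9, -1.8]
width: 0.0178
grasp_force: 35.0
```

```bash
python3 -c "
from h import *
s=env.sense();print(s['position'],s['ee_rot'])
w=env.camera_params('wrist');i=env.read_camera('wrist');j=env.read_camera('side');t=env.read_camera('top')
np.save('w6.npy',[w],allow_pickle=True);cv2.imwrite('pics/w6.png',i[:,:,::-1])
f=lambda a,k:cv2.resize(a,None,fx=k,fy=k,interpolation=cv2.INTER_CUBIC)
A=f(i[0:75,280:355],4);B=f(j[130:230,320:370],3);C=f(t[190:250,140:300],5)
o=np.zeros((600,800,3),np.uint8);o[:300,:300]=A;o[:300,300:450]=B;o[300:600]=C
cv2.imwrite('pics/w6c.png',o[:,:,::-1])
go(.5307,.2197,.066,.043)"
```

```text
[0.53068827 0.21967696 0.09353508] [-2.17313785e+00 -2.26871613e+00 -1.83842287e-04]
t 48.05 pos [0.5307 0.2196 0.0935] w 0.0182 slide cm [0.01 0.   2.75] rot [ 0.  0. -0.]
```

View pics/w6c.png

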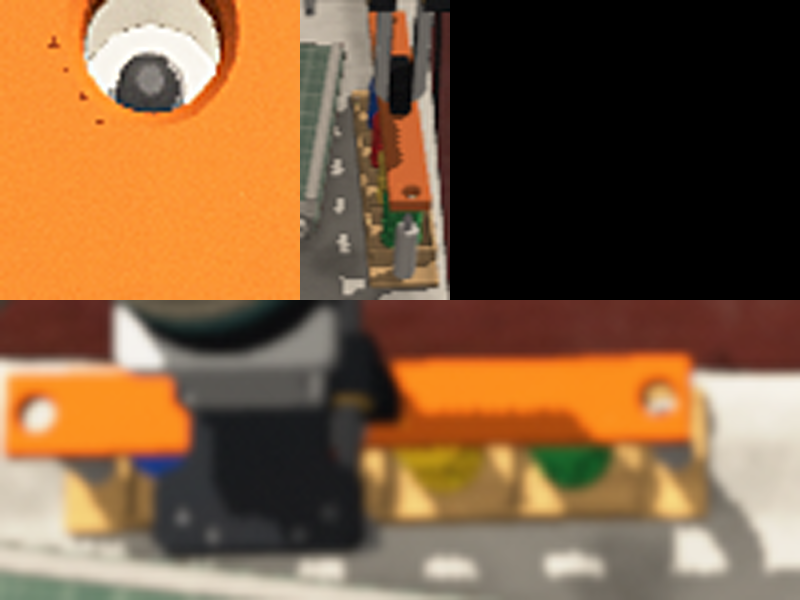

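The crops show the left pin through the bar's left hole, with its tip at crop (150,82). The hole's upper rim runs from x = 82 to 238, with its lowest edge at about row 122. I'll compare these with the positions predicted from the model.

```bash
python3 -c "
from h import *
w=np.load('w6.npy',allow_pickle=True)[0]
g=lambda c,r:(280+(c+.5)/4-.5,(r+.5)/4-.5)
print('pin tip z.066',plane(w,g(150,80),.066),'z.052 disc',plane(w,g(150,66),.052),' exp .5256 .3387')
zt=.0935-.0144+.010
print('rim l,r,bottom',[plane(w,g(*q),zt)[:2].round(4) for q in((82,40),(238,40),(165,122))])
s=env.sense();u=R.from_rotvec(s['ee_rot']).as_matrix()[:,0];print('hole pred',s['position']+.119*u)
"
```

```text
pin tip z.066 [0.52548792 0.33890544 0.066     ] z.052 disc [0.5252859  0.34316962 0.052     ]  exp .5256 .3387
rim l,r,bottom [array([0.5189, 0.3376]), array([0.5342, 0.3383]), array([0.5274, 0.3306])]
hole pred [0.52557974 0.33853881 0.09345551]
```

Request:
send_rows:
  plan:
    - {"slide": [0.05,-0.04,0.5],"rotation": [0,0,0]}
    - {"slide": [0,0,0.5],"rotation": [0,0,0]}
    - {"slide": [0,0,0.5],"rotation": [0,0,0]}
    - {"slide": [0,0,0.4],"rotation": [0,0,0]}
    - {"slide": [0,0,0],"rotation": [0,0,0]}
    - {"slide": [0,0,0],"rotation": [0,0,0]}
    - {"slide": [0,0,0],"rotation": [0,0,0]}
    - {"slide": [0,0,0],"rotation": [0,0,0]}
    - {"slide": [0,0,0],"rotation": [0,0,0]}
    - {"slide": [0,0,0],"rotation": [0,0,0]}

```text
clock: 49.3
position: [0.5302, 0.2201, 0.0745]
ee_rot: [-2.173, -2.269, -0.0]
force: [0.9, -0.7, -2.0]
width: 0.0176
grasp_force: 35.0
```

```bash
python3 -c "
from h import *
s=env.sense();print(s['force'],s['moment'])
j=env.read_camera('side');t=env.read_camera('top')
f=lambda a,k:cv2.resize(a,None,fx=k,fy=k,interpolation=cv2.INTER_CUBIC)
o=np.zeros((600,800,3),np.uint8);o[:300]=f(t[190:250,140:300],5);o[300:,:400]=f(j[165:240,310:410],4)
o[300:,400:700]=f(env.read_camera('wrist')[0:75,280:355],4)
cv2.imwrite('pics/w7c.png',o[:,:,::-1])
go(.5307,.2197,.066,.043)"
```

```text
[ 0.93054881 -0.65761303 -1.95282379] [-0.07855442  0.0609467  -0.00466911]
t 49.45 pos [0.5303 0.2201 0.0745] w 0.0180 slide cm [-0.04  0.04  0.85] rot [ 0. -0. -0.]
```

View pics/w7c.png

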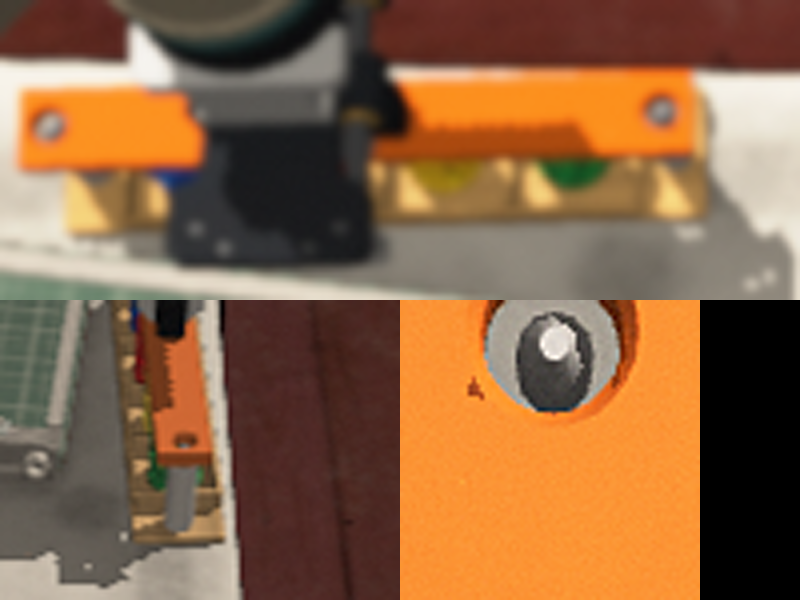

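Both pins are coming up through the holes: in the top view at (50,125) and (660,110), and centred in the wrist crop. I'll lower the bar to the shoulders.

Request:
send_rows:
  plan:
    - {"slide": [0,0,0.2],"rotation": [0,0,0]}
    - {"slide": [0,0,0.2],"rotation": [0,0,0]}
    - {"slide": [0,0,0.2],"rotation": [0,0,0]}
    - {"slide": [0,0,0.15],"rotation": [0,0,0]}
    - {"slide": [0,0,0],"rotation": [0,0,0]}
    - {"slide": [0,0,0],"rotation": [0,0,0]}
    - {"slide": [0,0,0],"rotation": [0,0,0]}
    - {"slide": [0,0,0],"rotation": [0,0,0]}
    - {"slide": [0,0,0],"rotation": [0,0,0]}
    - {"slide": [0,0,0],"rotation": [0,0,0]}

```text
clock: 50.7
position: [0.5303, 0.2201, 0.067]
ee_rot: [2.173, 2.269, 0.0]
force: [0.7, -0.6, -2.4]
width: 0.0177
grasp_force: 35.0
```

Request:
send_rows:
  plan:
    - {"slide": [0,0,0.05],"rotation": [0,0,0]}
    - {"slide": [0,0,0],"rotation": [0,0,0]}
    - {"slide": [0,0,0],"rotation": [0,0,0]}
    - {"slide": [0,0,0],"rotation": [0,0,0]}
    - {"slide": [0,0,0],"rotation": [0,0,0]}
    - {"slide": [0,0,-1],"rotation": [0,0,0]}
    - {"slide": [0,0,-3],"rotation": [0,0,0]}
    - {"slide": [0,0,-4],"rotation": [0,0,0]}
    - {"slide": [0,0,-5],"rotation": [0,0,0]}
    - {"slide": [0,0,-5],"rotation": [0,0,0]}
  claw: 5

```text
clock: 51.95
position: [0.5301, 0.2199, 0.2487]
ee_rot: [2.173, 2.268, 0.0]
force: [0.1, -0.3, -0.3]
width: 0.0497
grasp_force: 0.0
```

Request:
send_rows:
  plan:
    - {"slide": [-5,-1,-2],"rotation": [0,0,0]}
    - {"slide": [-5,-1,-1],"rotation": [0,0,0]}
    - {"slide": [0,0,0],"rotation": [0,0,0]}
    - {"slide": [0,0,0],"rotation": [0,0,0]}
    - {"slide": [0,0,0],"rotation": [0,0,0]}
    - {"slide": [0,0,0],"rotation": [0,0,0]}
    - {"slide": [0,0,0],"rotation": [0,0,0]}
    - {"slide": [0,0,0],"rotation": [0,0,0]}
    - {"slide": [0,0,0],"rotation": [0,0,0]}
    - {"slide": [0,0,0],"rotation": [0,0,0]}

```text
clock: 53.2
position: [0.5146, 0.1194, 0.2765]
ee_rot: [-2.173, -2.269, -0.0]
force: [-0.3, -0.7, 0.3]
width: 0.0502
grasp_force: 0.0
```

```bash
python3 -c "
from h import *
j=env.read_camera('side')
f=lambda a,k:cv2.resize(a,None,fx=k,fy=k,interpolation=cv2.INTER_CUBIC)
w=env.camera_params('wrist');i=env.read_camera('wrist');np.save('w8.npy',[w],allow_pickle=True)
cv2.imwrite('pics/w8c.png',np.hstack([f(i[0:300,230:430],2),f(j[130:250,300:400],4)[:480].copy() if 0 else cv2.copyMakeBorder(f(j[130:250,300:400],4),0,120,0,0,0)])[:,:,::-1])
for y in(-.119,.119): print(proj(w,[.5307-.043*y,.2198+y,.066]))"
```

```text
[338.90969418 223.19724993]
[343.29310409 -68.02420342]
```

View pics/w8c.png

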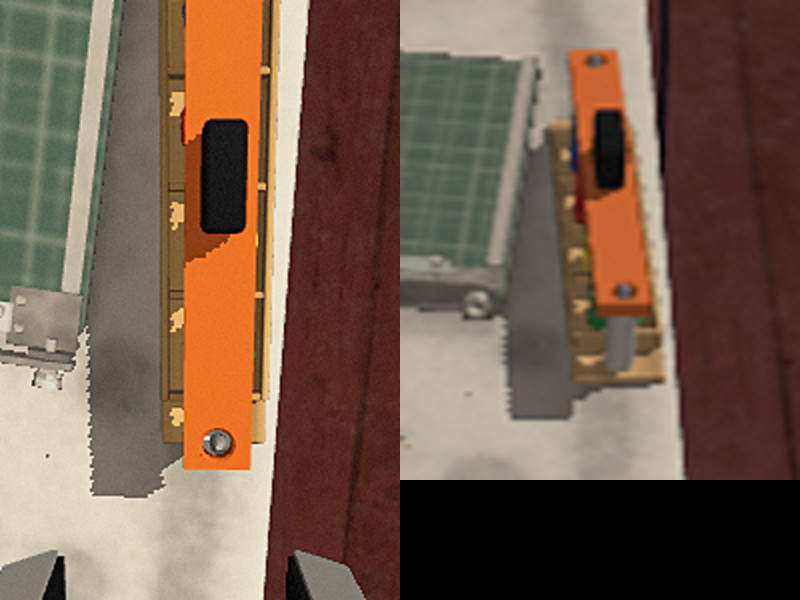

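The bar lies flat, with both pins in its holes at (218,442) in the wrist crop and (596,60) and (625,290) in the side crop. The gripper is clear of everything.

```bash
python3 -c "
from plant import env
print(env.close_job())"
```

```text
the job is handed in; nothing more can be done
None
```

I moved the four spools into the carrier in reverse order, seated the keeper bar on both pins, released everything, and handed the job in at about 53 s. I haven't seen the judge's verdict.

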